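# Load the sampling kit tray in layers

## Robot

A 6-joint arm with a two-finger parallel gripper is mounted at the origin on a cart in front of the work surface, level with it; the furniture and walls round the work are solid. World frame = base frame: x ahead of the robot, y to its left, z up, the work surface at z = 0. Lengths are in m, angles in rad, forces in N, time in s.
With the tool pointing down it reaches from about 0.35 to 0.975 m from the base axis. Payload 4.9 kg.
Tool frame: the origin (TCP) lies at the very end of the fingers, on their centre line; the grasp point (between the pads) lies manip.grip_point_offset behind it (manip.grip_point_offset is the distance from the TCP to the grasp point, in m); z points along the fingers, y is the direction in which the jaws open and shut (so a half turn about z gives the same grasp; the last joint's range is limited). The gripper opens to 85 mm and grips with 20 to 120 N. Pads are 22 mm wide; open, the fingers measure 114 mm over their backs; the gripper's body (76 mm by 85 mm) begins 54 mm behind the grasp point. The pads swing forward as they close: fully open they stand 13 mm farther back than shut.
Start: joints at [-1.337, 0.053, 1.613, -0, 1.476, -0.119], TCP at [0.216, -0.586, 0.231] pointing down, gripper open.
Joint ranges: [-3.01, 3.01], [-1.01, 2.22], [0.06, 2.58], [-1.02, 4.17], [0.09, 2.62], [-3.14, 3.14]. Speed limits (rad/s): [2.57, 2.57, 3.14, 3.14, 3.14, 3.14].

## Interface

Orientations are given as a unit quaternion [w, x, y, z].
In Python, from plant import status, grab_frame, camera_params, ticket, boxes_of, outline_of, manip gives the robot as it stands. The module is installed in compiled form; this text tells all that it offers.
- The arm moves only by the tool play_rows, never from a script. Its argument "deltas" is a list of rows, each a list of 2 entries, a list of its own where there are three numbers: the shift along the world's x, y, z in m, then the turn about the world's z in rad. A call has 1 to 5 rows; each row is the pose to reach, as a shift and turn from the pose commanded when the call began; what a row does not reach only later rows make up. A row lasts 1/8 s, in which the tool goes at most 62.5 mm and 10.7 degrees, less where a joint would pass 70% of its speed; a pose out of reach is approached as far as the arm can. A call with a gripper value outside its range is refused whole. "grip" is the opening, from -1 (shut) to 1 (fully open), set as the call begins (left out, the last holds). The fingers move at their own pace and stop on an object; the grip force is fixed at half the most. Time passes only in rows, so rows that repeat a pose let the fingers close. It gives the time, the measured TCP pose, the force and the opening at its end, in the units of the state.
- status.state(): the state, without advancing time (a new reading comes with each control period).
- grab_frame(name): name is "scene" or "top" or "wrist"; returns (picture, depth): 420x560x3 uint8, blue, green, red; 420x560 float32, m along the optical axis (not along the pixel's ray), 0 where there is no reading.
- camera_params(name): a dict with "mtx" (3x3 intrinsics, pixels), "world_from_camera" (4x4, takes a point from camera to world coordinates). Camera axes: x right, y up, looking along -z (the intrinsics and any distortion apply to the point x, -y, -z); pixel columns grow to the right and rows downward; lengths in m; the calibration is good to about 2 mm. A picture is of the moment at which its call begins: read the wrist's pose just before it. camera_params takes no time and is no camera call; for the wrist camera it gives the pose at the moment of the call.
- ticket.job_done(): hands the job in, once; it reports no verdict.
Trained networks look in the newest picture that a camera, given by its name, has taken for a name from the list of things; names that differ only in an ending like _2 or _b are one class to them, and where a whole thing is asked for, a point or a joint stands for the part that bears it (a point fixed in the world has none). Each returns a list of dicts, best first, with "confidence" (0 to 1); they miss things now and then, are a little off and sometimes report something else, mostly with a low value. They report only what shows in the picture. A call takes as long as a camera call. They do not tell look-alikes from the thing itself.
- boxes_of(camera, name): "box" ([left, top, right, bottom] in pixels, round what is visible of it).
- outline_of(camera, name): "region" (420x560 bool, what is visible of it) and "box" ([left, top, right, bottom] in pixels, round what is visible of it).
The state is a dict: "time": time; "joint_pos": joint angles; "joint_vel": joint speeds; "joint_efforts": joint torques, N m; "tool_pos": TCP position; "tool_rot": TCP orientation; "contact_force": force on the tool from outside, world axes, zero at the start; "ft_torque": the same for the moment, N m; "gripper_width": opening from 0.0 (shut) to 1.0 (fully open).
Only numpy, scipy, OpenCV 4.12 (cv2) and the standard library are available. Lean on these libraries where they do the work, as an engineer would, in place of code of your own. Each camera call takes 0.05 s, during which the arm holds its last target.

## Task

From the parts lying to the right of the blue-bracketed kit tray, put the temperature logger (display up) and the yellow cutter flat into their places on the tray floor; then, when both are in, lay the steel tube clamp in its two raised forked rests, with its finger rings over the cutter. Leave the other things on the bench where they are.

Things in the scene. Friction and masses are not known exactly. Their poses are not given: they have to be found in the camera images.
- kit_tray: Grey kit tray, 220 x 220 mm, fixed to the bench (it does not move). Origin: centre of its underside; axes along its sides, z up. The floor is 6 mm above the bench, the rim around it 5 mm thick and 16 mm high. Blue holders stand on the floor. All three place points have the tray's axes.
- logger_place (a point): Where the logger's centre belongs, 10.5 mm above the tray floor; tray's axes. Dark pad, 86 mm along tray y, 52 mm along tray x. Blue ribs 10 mm high stand 30 mm to either side near its corners; the middle 46 mm of each long side is open for fingers. The clamp's rests stand 4 mm beyond its two ends. The logger may lie either way round.
- cutter_place (a point): Where the cutter's centre belongs, 5.5 mm above the tray floor; tray's axes. Dark pad, 156 mm along tray x, 22 mm wide. Blue ribs 10 mm high, 28 mm apart, flank both ends; end stops 174 mm apart; the middle 110 mm is open for fingers. The cutter may point either way. Its tray -x end comes to lie below the clamp's rings.
- clamp_place (a point): Where the clamp's centre belongs, 37.5 mm above the bench, clamp x along tray +y (rings to tray -y, over the cutter); tray's axes. It lies flat on two blue forked rests, 10 mm long: one 68 mm from here to tray +y, fork gap 22 mm; one 36 mm to -y, gap 28 mm. Seats 33 mm, prong tops 50 mm above the bench, gaps flared 10 mm at the top. Shank passes 5 mm above the logger.
- logger_mid (a point): Centre of the white temperature logger, 86 x 52 x 21 mm (x, y, z of this point), a box with a small display on its upper side (z). It lies display up. About 80 to 150 g.
- cutter_mid (a point): Middle of the yellow snap-blade cutter, 156 x 20 mm (long along its x) and 11 mm high (16 mm at its slide knob); the point lies 5.5 mm above its underside. It lies flat. About 50 g.
- clamp_mid (a point): Middle of the steel tube clamp (a hemostat), 150 mm long along its x, 9 mm thick, point half-way up. Its closed shank, 12 mm wide, runs from 50 mm behind to 75 mm ahead of this point (the tip is ahead, +x); the two finger rings, together 50 mm wide, lie from 73 to 47 mm behind. About 60 g. It may be gripped across the shank at this point.
- clamp_rings (a point): Middle of the clamp's finger rings, 60 mm behind clamp_mid.
- logger: The logger's body, same axes as logger_mid; origin at the centre of its underside.
- knife: The cutter's body, same axes as cutter_mid; origin at its underside.
- clamp: The clamp's body, same axes as clamp_mid; origin at its underside.
- clear_tape: Bystander: roll of clear tape lying flat, 100 mm across, 26 mm high, origin at its underside. Leave it.
- label_roll: Bystander: roll of white labels lying flat, 76 mm across, 53 mm high, origin at its underside. Leave it.
Things that resemble listed ones, but are neither listed nor needed, are in the scene too. Of the things that look like the clamp, the largest one is meant.

How it is judged:
By the outcome, as a careful person would: the job done as asked, in the order asked, and still so for the second after the job is handed in, with the robot touching nothing.
It also fails if it takes over 72 s, if anything falls off the work surface, if the arm or the gripper's body presses on something with over 40 N, if the wrist force passes 120 N, or if a joint passes its speed limit or range.

## Working session

There is one attempt and no reset: what is moved stays moved. The work goes in short steps, Python scripts to look and compute and a tool call to move; the robot and the scene stay as the last step left them, time stands still between calls to the robot, and variables do not carry over. Pictures are saved under pics/ and viewed, and the job is handed in when it is done.

Besides the shell and the picture viewer there is one more tool, called after "Emit:" as name(argument=value, ...), one argument or row to a line, values as JSON. play_rows: Moves the arm, as the interface text tells. Its arguments: {"type":"object","properties":{"deltas":{"type":"array"},"grip":{"type":"number"}},"required":["deltas"]}

```bash
mkdir -p pics
cat > h.py <<'E'
import numpy as np, cv2
from plant import status, grab_frame, camera_params, ticket, boxes_of, outline_of, manip
def save(n,img): cv2.imwrite('pics/'+n+'.png',img)
def deproj(cam,P,depth):
    K=np.array(P['mtx']);T=np.array(P['world_from_camera'])
    v,u=np.mgrid[0:depth.shape[0],0:depth.shape[1]]
    x=(u-K[0,2])/K[0,0]*depth;y=(v-K[1,2])/K[1,1]*depth
    p=np.stack([x,-y,-depth],-1)
    w=p@T[:3,:3].T+T[:3,3]
    w[depth<=0]=np.nan
    return w
E
python3 - <<'E'
from h import *
print(status.state()); print(manip.grip_point_offset)
for c in ['scene','top']:
    im,d=grab_frame(c); save(c+'0',im); P=camera_params(c); print(c,P)
    np.savez(c+'0.npz',im=im,d=d,w=deproj(c,P,d))
E
```

```text
{'time': 0.0, 'joint_pos': array([-1.33700395e+00,  5.33612507e-02,  1.61432189e+00,  2.72955111e-06,
        1.47602677e+00, -1.18969340e-01]), 'joint_vel': array([ 5.01617024e-04, -3.49471614e-04, -4.56199330e-05, -3.18778392e-04,
        2.66261056e-04, -3.12596304e-04]), 'joint_efforts': array([-8.74865127e-04, -3.93673074e+01, -3.70179605e+01, -1.27654339e-04,
        7.01777419e-03,  1.05263015e-05]), 'tool_pos': array([ 0.21580094, -0.5858774 ,  0.23004366]), 'tool_rot': array([-1.05696134e-03,  9.84484653e-01,  1.75467512e-01, -5.93877586e-05]), 'contact_force': array([ 0.21457759, -0.16851944, -0.38992767]), 'ft_torque': array([ 0.01991622, -0.01881636, -0.00111838]), 'gripper_width': 0.9990834222346329}
0.0187
scene {'mtx': array([[398.78486977,   0.        , 274.83086897],
       [  0.        , 398.78486977, 209.82369295],
       [  0.        ,   0.        ,   1.        ]]), 'world_from_camera': array([[-0.86055711,  0.35544133, -0.36483272,  0.12404949],
       [-0.50921652, -0.61699644,  0.60001161,  0.70642004],
       [-0.01183156,  0.70212311,  0.71195727,  0.94072938],
       [ 0.        ,  0.        ,  0.        ,  1.        ]])}
top {'mtx': array([[519.7375817 ,   0.        , 273.55028545],
       [  0.        , 519.7375817 , 216.34085224],
       [  0.        ,   0.        ,   1.        ]]), 'world_from_camera': array([[-0.10384222,  0.96921028, -0.22326716,  0.30659339],
       [-0.99459169, -0.10165275,  0.02130954, -0.01812437],
       [-0.00204229,  0.2242725 ,  0.97452433,  1.31256094],
       [ 0.        ,  0.        ,  0.        ,  1.        ]])}
```

View pics/top0.png

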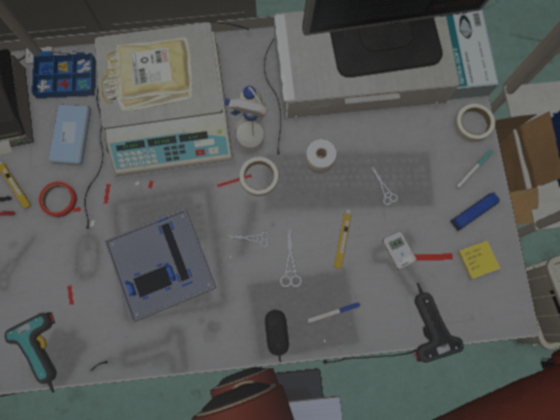

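View pics/scene0.png

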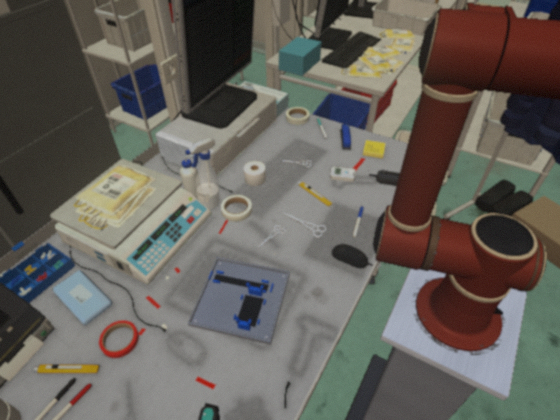

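Run:
```python
from h import *
im,d=grab_frame('top'); P=camera_params('top'); w=deproj('top',P,d)
np.savez('top1.npz',im=im,d=d,w=w)
for n in ['kit_tray','logger','knife','clamp','clear_tape','label_roll','clamp_rings']:
    for r in boxes_of('top',n)[:5]:
        b=r['box']; u,v=int((b[0]+b[2])/2),int((b[1]+b[3])/2)
        print(n,round(r['confidence'],2),np.round(b),w[v,u].round(3))
c=im[195:340,80:240]; save('tray_c',cv2.resize(c,None,fx=4.5,fy=4,interpolation=3))
c=im[150:310,215:465]; save('parts_c',cv2.resize(c,None,fx=3.2,fy=3.2,interpolation=3))
```

```text
kit_tray 0.82 [105. 209. 215. 321.] [0.512 0.25  0.012]
logger 0.6 [383. 233. 411. 269.] [ 0.481 -0.345  0.022]
knife 0.78 [334. 212. 353. 270.] [ 0.523 -0.216  0.008]
clamp 0.74 [281. 231. 298. 279.] [ 0.502 -0.075  0.007]
clamp 0.57 [371. 169. 398. 205.] [ 0.657 -0.342  0.005]
clamp 0.55 [229. 232. 265. 240.] [0.562 0.026 0.006]
clear_tape 0.74 [239. 157. 277. 196.] [ 0.72  -0.017  0.001]
clear_tape 0.32 [307. 142. 337. 177.] [ 0.732 -0.184  0.052]
label_roll 0.56 [304. 141. 338. 173.] [ 0.755 -0.189  0.   ]
clamp_rings 0.76 [280. 228. 301. 288.] [ 0.495 -0.077 -0.   ]
clamp_rings 0.6 [372. 168. 394. 205.] [ 0.659 -0.342 -0.003]
clamp_rings 0.54 [104. 209. 219. 323.] [0.508 0.249 0.006]
clamp_rings 0.43 [228. 237. 246. 237.] [0.562 0.052 0.006]
```

View pics/tray_c.png

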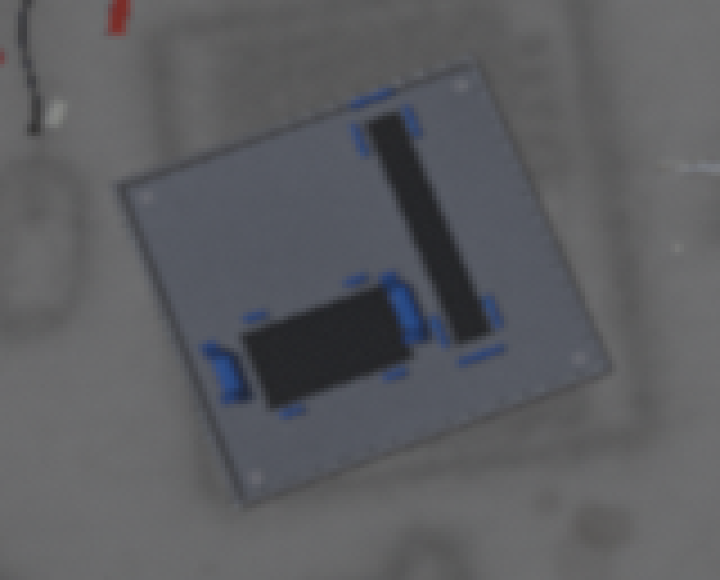

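View pics/parts_c.png

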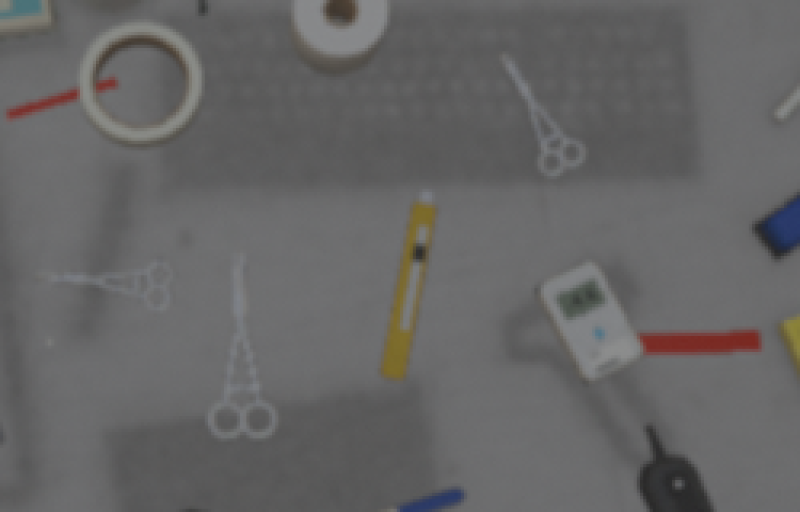

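The tray is at (160,265), and the logger at (400,250). The cutter to use is (343,240); the one at (15,185) lies left of the tray. There are three clamp look-alikes, at (250,238), (290,262) and (385,187). The one at (290,262) is clearly the largest, so that is the one meant. Next I'll fit poses to these.

```bash
cat >> h.py <<'E'
def toplane(P,uv,z):
    K=np.array(P['mtx']);T=np.array(P['world_from_camera'])
    uv=np.atleast_2d(np.asarray(uv,float))
    r=np.stack([(uv[:,0]-K[0,2])/K[0,0],-(uv[:,1]-K[1,2])/K[1,1],-np.ones(len(uv))],-1)@T[:3,:3].T
    o=T[:3,3]; s=(z-o[2])/r[:,2]
    return o+r*s[:,None]
def proj(P,X):
    K=np.array(P['mtx']);T=np.linalg.inv(np.array(P['world_from_camera']))
    c=np.atleast_2d(X)@T[:3,:3].T+T[:3,3]
    return np.stack([K[0,0]*c[:,0]/-c[:,2]+K[0,2],K[1,1]*-c[:,1]/-c[:,2]+K[1,2]],-1)
def rect(P,mask,z):
    v,u=np.nonzero(mask); w=toplane(P,np.stack([u,v],-1),z)[:,:2]
    (c,s,a)=cv2.minAreaRect((w*1000).astype(np.float32))
    pts=w-w.mean(0); e,V=np.linalg.eigh(pts.T@pts); ax=V[:,1]
    return np.array(c)/1000,np.array(s),a,w.mean(0),np.degrees(np.arctan2(ax[1],ax[0]))
E
python3 - <<'E'
from h import *
f=np.load('top1.npz'); im=f['im']; P=camera_params('top')
hsv=cv2.cvtColor(im,cv2.COLOR_BGR2HSV)
def comps(mask,roi):
    m=np.zeros(mask.shape,np.uint8); l,t,r,b=roi; m[t:b,l:r]=mask[t:b,l:r]
    n,L,s,c=cv2.connectedComponentsWithStats(m); k=1+np.argmax(s[1:,4]); return L==k
y=(hsv[...,0]>15)&(hsv[...,0]<35)&(hsv[...,1]>100)
print('cut',rect(P,comps(y,(325,205,360,275)),0.011))
g=im.min(2)
print('log',rect(P,comps((g>125),(375,225,420,275)),0.021))
print('clamp',g[225:290,275:305].max(), np.median(g[225:290,275:305]))
print('clamp',rect(P,comps((g>112),(272,225,308,290)),0.008))
dk=(im.max(2)<55)
for roi in [(150,215,195,285),(125,255,178,300)]:
    print('pad',rect(P,comps(dk,roi),0.006))
E
```

```text
cut (array([ 0.52489557, -0.21372906]), array([ 18.1343956 , 141.52998352]), 71.86170959472656, array([ 0.51812425, -0.20956512]), np.float64(162.6449056511061))
log (array([ 0.48448322, -0.35115414]), array([78.81005859, 46.88828278]), 19.69844627380371, array([ 0.47855619, -0.35318291]), np.float64(-155.83977921318822))
clamp 126 110.0
clamp (array([ 0.49575232, -0.06660405]), array([148.47024536,  46.39885712]), 1.727816104888916, array([ 0.49436033, -0.07472547]), np.float64(172.92176688429586))
pad (array([0.54205133, 0.21282133]), array([151.2883606 ,  18.03476906]), 16.650007247924805, array([0.54088212, 0.21241003]), np.float64(-163.3958021833183))
pad (array([0.47169815, 0.27341867]), array([47.7593689 , 81.67463684]), 16.278223037719727, array([0.47171918, 0.2737045 ]), np.float64(106.60912362121503))
```

Run:
```python
from h import *
P=camera_params('wrist');print(P, status.state()['tool_pos'])
from numpy.linalg import inv
print(toplane(P,[[280,210],[0,0],[560,0],[0,420],[560,420]],0))
```

```text
{'mtx': array([[359.14191968,   0.        , 281.25794653],
       [  0.        , 359.14191968, 214.00729331],
       [  0.        ,   0.        ,   1.        ]]), 'world_from_camera': array([[ 3.46789993e-01,  9.01641796e-01,  2.58415890e-01,
         2.81729901e-01],
       [-9.37942755e-01,  3.33456291e-01,  9.52380749e-02,
        -5.63887199e-01],
       [-2.99775351e-04, -2.75406923e-01,  9.61327695e-01,
         3.73583627e-01],
       [ 0.00000000e+00,  0.00000000e+00,  0.00000000e+00,
         1.00000000e+00]])} [ 0.21594972 -0.58647334  0.23126056]
[[ 0.18505286 -0.59806605  0.        ]
 [ 0.28414507 -0.28565837  0.        ]
 [ 0.46360286 -0.77114569  0.        ]
 [-0.20536523 -0.35547612  0.        ]
 [ 0.0463028  -1.03550295  0.        ]]
```

Emit:
play_rows(
  deltas=[
    [[0.04,0.04,0.03],0.0],
    [[0.08,0.09,0.05],0.0],
    [[0.12,0.13,0.06],0.0],
    [[0.16,0.18,0.07],0.0],
    [[0.18,0.22,0.07],0.0],
  ],
)

```text
time: 1.12
tool_pos: [0.3976, -0.3649, 0.3027]
tool_rot: [0.001, 0.984, 0.176, 0.001]
contact_force: [0.1, -0.7, 0.6]
gripper_width: 1.002
```

Emit:
play_rows(
  deltas=[
    [[0.04,0.03,0.02],0.0],
    [[0.06,0.07,0.03],0.0],
    [[0.06,0.07,0.03],0.0],
  ],
)

```text
time: 1.5
tool_pos: [0.4575, -0.2946, 0.3329]
tool_rot: [0.001, 0.984, 0.178, 0.001]
contact_force: [0.1, 0.4, -0.5]
gripper_width: 0.999
```

Run:
```python
from h import *
P=camera_params('wrist'); im,d=grab_frame('wrist'); save('w1',im)
np.savez('w1.npz',im=im,d=d,K=P['mtx'],T=P['world_from_camera']); print(status.state()['tool_pos'])
for n in ['logger','knife','clamp']:
    for r in outline_of('wrist',n)[:4]:
        z={'logger':.021,'knife':.011,'clamp':.008}[n]
        print(n,round(r['confidence'],2),np.round(r['box']),rect(P,r['region'],z))
```

```text
[ 0.45658546 -0.29573627  0.33201894]
logger 0.72 [309. 129. 354. 202.] (array([ 0.48429669, -0.35490417]), array([87.70059204, 54.21923828]), 19.855724334716797, array([ 0.48560834, -0.35423999]), np.float64(-160.43039117432278))
knife 0.9 [203.  39. 284. 144.] (array([ 0.52979962, -0.21988515]), array([ 20.21720123, 153.67289734]), 71.92330932617188, array([ 0.53004011, -0.22012839]), np.float64(161.93147403339023))
knife 0.61 [ 92.  13. 152. 139.] (array([ 0.49452048, -0.07285292]), array([147.90470886,  53.8241539 ]), 5.514899730682373, array([ 0.48507804, -0.08218971]), np.float64(175.48025958683147))
clamp 0.92 [357.   0. 389.  68.] (array([ 0.6433587 , -0.34438531]), array([74.12068939, 38.51993179]), 25.283679962158203, array([ 0.638729  , -0.34892434]), np.float64(-160.85303314562626))
clamp 0.65 [ 56.   1. 102.  30.] (array([ 0.54322418, -0.01524139]), array([30.39040375, 48.49149323]), 20.570873260498047, array([ 0.54659598, -0.01536385]), np.float64(93.47908980938531))
clamp 0.57 [ 90.  12. 152. 139.] (array([ 0.49205399, -0.09168286]), array([ 53.70646286, 147.54345703]), 74.80545806884766, array([ 0.48328876, -0.08067436]), np.float64(175.35762198133486))
```

View pics/w1.png

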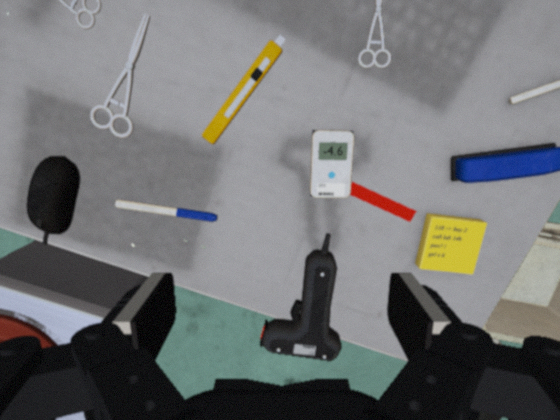

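Emit:
play_rows(
  deltas=[
    [[0.0,0.05,0.0],0.0],
    [[0.0,0.11,0.0],0.0],
    [[0.0,0.17,0.0],0.0],
    [[0.0,0.23,0.0],0.0],
    [[0.0,0.29,0.0],0.0],
  ],
)

```text
time: 2.33
tool_pos: [0.4555, -0.0059, 0.3308]
tool_rot: [0.0, 0.985, 0.174, -0.0]
contact_force: [0.7, -0.4, -0.3]
gripper_width: 0.996
```

Emit:
play_rows(
  deltas=[
    [[0.0,0.06,0.0],0.0],
    [[0.0,0.12,0.0],0.0],
    [[0.0,0.16,0.0],0.0],
    [[0.0,0.16,0.0],0.0],
    [[0.0,0.16,0.0],0.0],
  ],
)

```text
time: 2.95
tool_pos: [0.4561, 0.1524, 0.3308]
tool_rot: [0.0, 0.985, 0.175, -0.0]
contact_force: [-0.3, 0.1, -0.5]
gripper_width: 1.0
```

Run:
```python
from h import *
P=camera_params('wrist'); im,d=grab_frame('wrist'); save('w2',im)
np.savez('w2.npz',im=im,d=d,K=P['mtx'],T=P['world_from_camera']); print(status.state()['tool_pos'])
for n in ['clamp','clamp_rings','kit_tray']:
    for r in outline_of('wrist',n)[:4]:
        z={'kit_tray':.016}.get(n,.008)
        print(n,round(r['confidence'],2),np.round(r['box']),rect(P,r['region'],z))
```

```text
[0.45619673 0.15215152 0.33096833]
clamp 0.56 [367. 105. 445. 159.] (array([0.56498779, 0.02107296]), array([107.36678314,  38.11455154]), 69.32837677001953, array([0.55648222, 0.01626366]), np.float64(78.97679386061886))
clamp_rings 0.7 [367.  99. 443. 163.] (array([0.56486676, 0.02085786]), array([107.18169403,  39.74882889]), 68.23956298828125, array([0.55564704, 0.0140732 ]), np.float64(78.99010317168393))
clamp_rings 0.55 [411. 148. 486. 249.] (array([ 0.49383148, -0.088318  ]), array([ 54.63621902, 147.83239746]), 75.01570129394531, array([ 0.48342853, -0.07710932]), np.float64(175.45535914166325))
kit_tray 0.56 [127.   0. 320. 188.] (array([0.51252649, 0.24843997]), array([219.71003723, 219.98901367]), 17.07596778869629, array([0.51778582, 0.24898332]), np.float64(132.832066476956))
```

View pics/w2.png

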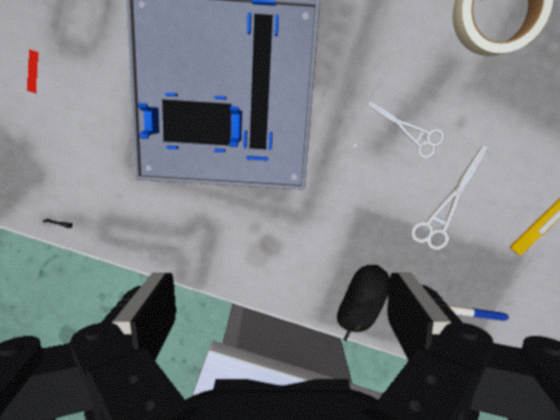

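Run:
```python
from h import *
f=np.load('w2.npz'); im=f['im']; P=dict(mtx=f['K'],world_from_camera=f['T'])
def comp(mask,roi):
    m=np.zeros(mask.shape,np.uint8); l,t,r,b=roi; m[t:b,l:r]=mask[t:b,l:r]
    n,L,s,c=cv2.connectedComponentsWithStats(m); k=1+np.argmax(s[1:,4]); return L==k
dk=im.max(2)<70
for roi in [(235,5,285,158),(155,90,240,155)]:
    m=comp(dk,roi); print('pad',rect(P,m,0.0065))
hsv=cv2.cvtColor(im,cv2.COLOR_BGR2HSV)
b=((hsv[...,0]>100)&(hsv[...,0]<125)&(hsv[...,1]>150)).astype(np.uint8)
n,L,s,c=cv2.connectedComponentsWithStats(b[:200])
for k in range(1,n):
    if s[k,4]>5 and 120<c[k,0]<320: print('blue',s[k],[toplane(P,[c[k]],z)[0,:2].round(4) for z in(.016,.04)])
for nm,roi in [('tip',(470,140,490,165))]:
    pass
g=im.min(2); l,t,r,bb=405,140,495,255
print(np.median(g[t:bb,l:r]),g[t:bb,l:r].max())
m=comp(g>175,(l,t,r,bb)); print(m.sum(),rect(P,m,0.008))
v,u=np.nonzero(m); w=toplane(P,np.stack([u,v],-1),.008)[:,:2]
i=w[:,0].argmax(); print('tip',w[i],u[i],v[i])
rg=w[w[:,0]<w[:,0].min()+0.024]; print('rings',rg.mean(0), (rg.max(0)+rg.min(0))/2)
save('w2c',cv2.resize(im[t:bb,l:r],None,fx=5,fy=5)); save('w2t',cv2.resize(im[0:195,120:330],None,fx=3,fy=3))
```

```text
pad (array([0.54222632, 0.21001767]), array([154.33589172,  20.33493805]), 16.609378814697266, array([0.54593043, 0.21105853]), np.float64(-163.3503742417858))
pad (array([0.47187036, 0.27040799]), array([50.37818527, 84.20626068]), 16.817401885986328, array([0.47212399, 0.27079717]), np.float64(106.62607480797791))
blue [251   0  25   5  99] [array([0.6265, 0.2345]), array([0.6211, 0.2314])]
blue [247  13   4  20  66] [array([0.6008, 0.2442]), array([0.5966, 0.2405])]
blue [275  15   3  20  57] [array([0.6093, 0.2135]), array([0.6047, 0.2115])]
blue [165  93  11   3  29] [array([0.494 , 0.3074]), array([0.4955, 0.3005])]
blue [215  96  11   3  30] [array([0.5114, 0.2502]), array([0.5119, 0.2463])]
blue [138 103  21  35 445] [array([0.4552, 0.3241]), array([0.4587, 0.3163])]
blue [228 106  13  41 404] [array([0.4853, 0.2227]), array([0.4872, 0.2202])]
blue [243 131   4  17  47] [array([0.4751, 0.2062]), array([0.4775, 0.2045])]
blue [269 133   3  16  44] [array([0.4837, 0.1758]), array([0.4857, 0.1758])]
blue [167 146  11   3  30] [array([0.4335, 0.2889]), array([0.4382, 0.2829])]
blue [214 149  11   3  31] [array([0.4504, 0.2321]), array([0.4542, 0.2291])]
blue [247 156  20   4  60] [array([0.4574, 0.1849]), array([0.4608, 0.1844])]
173.0 207
1403 (array([ 0.49542572, -0.08793248]), array([ 52.44685364, 151.10400391]), 74.88377380371094, array([ 0.4978881 , -0.08297526]), np.float64(169.89052022120993))
tip [ 0.5738433  -0.08734839] 488 145
rings [ 0.43482405 -0.07341075] [ 0.43519929 -0.07306462]
```

View pics/w2c.png

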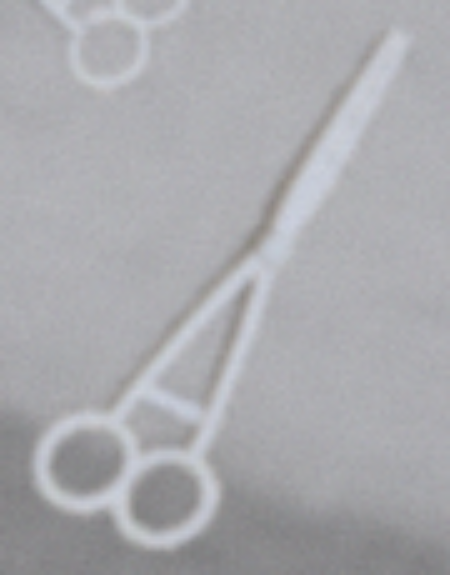

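View pics/w2t.png

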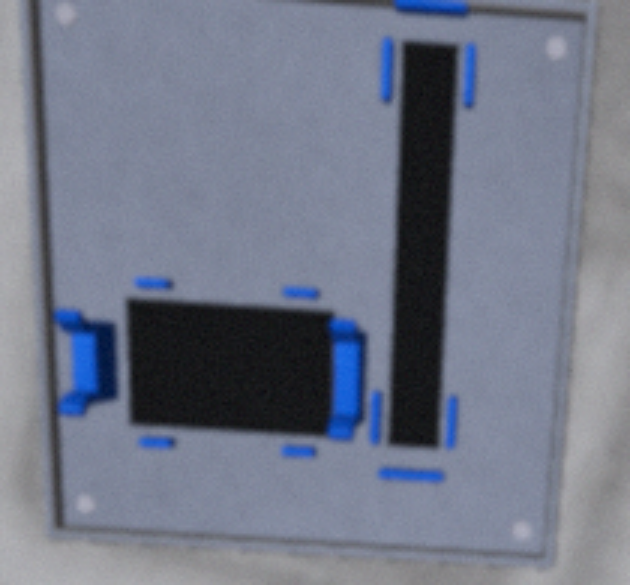

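Here are the positions in world coordinates, with the tray yaw at 16.7°.

| Item | x, y (m) | Angle |
|---|---|---|
| Logger | (0.484, -0.355) | 19.8° |
| Cutter | (0.530, -0.220) | -18.1° |
| Clamp | (0.497, -0.080) | -5.5° |
| Logger place | (0.472, 0.270) | – |
| Cutter place | (0.542, 0.210) | – |
| Clamp place | (0.477, 0.254) | – |

I'll pick up the logger first.

Emit:
play_rows(
  grip=0.6,
  deltas=[
    [[0.005,-0.06,0.0],0.0],
    [[0.01,-0.12,0.0],0.0],
    [[0.015,-0.18,0.0],0.0],
    [[0.02,-0.24,0.0],0.0],
    [[0.022,-0.3,-0.02],0.0],
  ],
)

```text
time: 3.78
tool_pos: [0.4783, -0.149, 0.3136]
tool_rot: [0.001, 0.985, 0.175, 0.002]
contact_force: [0.7, 0.4, 0.2]
gripper_width: 0.796
```

Emit:
play_rows(
  deltas=[
    [[0.0,-0.05,-0.04],-0.006],
    [[0.003,-0.1,-0.08],-0.006],
    [[0.006,-0.15,-0.12],-0.006],
    [[0.006,-0.19,-0.16],-0.006],
    [[0.006,-0.207,-0.2],-0.006],
  ],
)

```text
time: 4.4
tool_pos: [0.4828, -0.3559, 0.1102]
tool_rot: [0.0, 0.985, 0.171, 0.0]
contact_force: [0.1, 0.4, -0.6]
gripper_width: 0.794
```

Run:
```python
from h import *
print(status.state()['tool_pos'],status.state()['tool_rot'])
P=camera_params('wrist'); im,d=grab_frame('wrist'); save('w3',im)
for r in outline_of('wrist','logger')[:2]: print(r['confidence'],r['box'],rect(P,r['region'],.021))
```

```text
[ 0.48281755 -0.35590701  0.11019525] [2.49537973e-04 9.85329625e-01 1.70661853e-01 1.29057984e-05]
0.86 [242.5, 151.0, 319.4, 276.2] (array([ 0.48586572, -0.35512326]), array([86.30116272, 51.67853546]), 19.752384185791016, array([ 0.48782129, -0.3542494 ]), np.float64(-160.0956784295499))
```

View pics/w3.png

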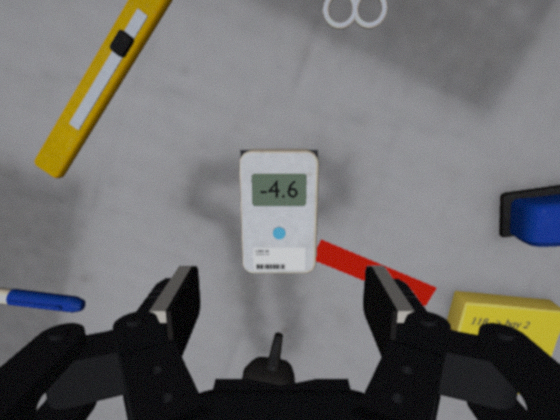

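Emit:
play_rows(
  deltas=[
    [[0.002,0.001,-0.03],0.0],
    [[0.003,0.001,-0.07],0.0],
    [[0.003,0.001,-0.097],0.0],
    [[0.003,0.001,-0.108],0.0],
    [[0.003,0.001,-0.108],0.0],
  ],
)

```text
time: 5.12
tool_pos: [0.4872, -0.3519, 0.0044]
tool_rot: [0.0, 0.985, 0.173, 0.0]
contact_force: [0.3, -0.4, 0.1]
gripper_width: 0.796
```

Emit:
play_rows(
  grip=-1,
  deltas=[
    [[0,0,0],0],
    [[0,0,0],0],
    [[0,0,0],0],
    [[0,0,0],0],
  ],
)

```text
time: 5.62
tool_pos: [0.4884, -0.3531, 0.0061]
tool_rot: [0.002, 0.985, 0.173, 0.001]
contact_force: [-0.3, -0.0, 5.5]
gripper_width: 0.592
```

Emit:
play_rows(
  deltas=[
    [[0,0,0.03],0],
    [[0,0.01,0.08],0],
    [[0,0.06,0.1],0.15],
    [[0,0.12,0.1],0.3],
    [[0,0.18,0.1],0.45],
  ],
)

```text
time: 6.25
tool_pos: [0.4869, -0.1703, 0.1044]
tool_rot: [0.001, 0.921, 0.39, 0.001]
contact_force: [-0.4, 0.4, -1.1]
gripper_width: 0.59
```

Run:
```python
from h import *
s=status.state();print(s['tool_pos'],s['tool_rot'],s['contact_force'],s['gripper_width'])
P=camera_params('wrist'); im,d=grab_frame('wrist'); save('w4',im)
```

```text
[ 0.48692954 -0.17034173  0.10439873] [5.32831645e-04 9.20920736e-01 3.89749058e-01 6.20629326e-04] [-0.40223399  0.40446568 -1.05349682] 0.5898925590302486
```

View pics/w4.png

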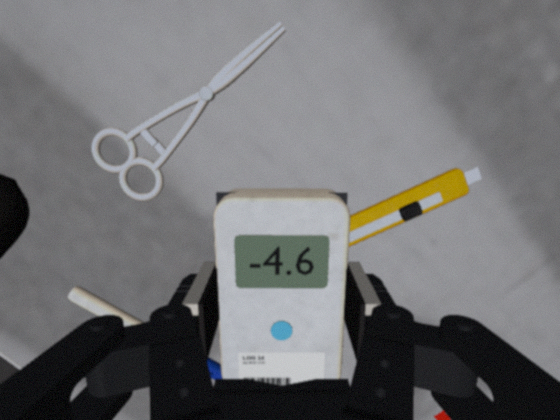

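Run:
```python
from h import *
P=camera_params('wrist'); s=status.state(); a=2*np.arctan2(s['tool_rot'][2],s['tool_rot'][1]); print(np.degrees(a))
R=np.array([[np.cos(a),np.sin(a)],[-np.sin(a),np.cos(a)]])
for z in(.119,.122,.125):
    w=toplane(P,[[283,192],[283,199],[215,300],[348,300]],z)[:,:2]-s['tool_pos'][:2]
    print((w@R.T*1000).round(1))
```

```text
46.3349274318145
[[ 40.8  -1.9]
 [ 38.3  -1.9]
 [ -2.6  24.7]
 [ -2.4 -27.5]]
[[ 41.5  -1.9]
 [ 39.   -1.9]
 [ -0.9  24.1]
 [ -0.7 -26.9]]
[[ 42.1  -1.9]
 [ 39.7  -1.9]
 [  0.7  23.5]
 [  0.9 -26.3]]
```

Emit:
play_rows(
  deltas=[
    [[-0.003,0.06,0.0],0.15],
    [[-0.006,0.12,0.0],0.3],
    [[-0.009,0.18,0.0],0.45],
    [[-0.012,0.24,0.0],0.6],
    [[-0.015,0.3,0.0],0.75],
  ],
)

```text
time: 6.92
tool_pos: [0.4716, 0.1301, 0.104]
tool_rot: [0.0, 0.714, 0.7, 0.0]
contact_force: [0.5, 0.8, -1.1]
gripper_width: 0.59
```

Emit:
play_rows(
  deltas=[
    [[-0.001,0.06,0.0],0.15],
    [[-0.001,0.11,0.0],0.3],
    [[-0.001,0.14,0.0],0.3155],
    [[-0.001,0.1445,0.0],0.3155],
    [[-0.001,0.1445,0.0],0.3155],
  ],
)

```text
time: 7.55
tool_pos: [0.4708, 0.2723, 0.1034]
tool_rot: [0.0, 0.597, 0.802, -0.0]
contact_force: [0.8, -0.2, -1.1]
gripper_width: 0.591
```

Run:
```python
from h import *
P=camera_params('wrist'); s=status.state(); a=2*np.arctan2(s['tool_rot'][2],s['tool_rot'][1]); print(s['tool_pos'],np.degrees(a))
im,d=grab_frame('wrist'); save('w5',im); 
im,d=grab_frame('scene'); save('s5',cv2.resize(im[240:360,160:320],None,fx=4,fy=4))
```

```text
[0.47079044 0.2722853  0.1034234 ] 106.7009647751814
```

View pics/w5.png

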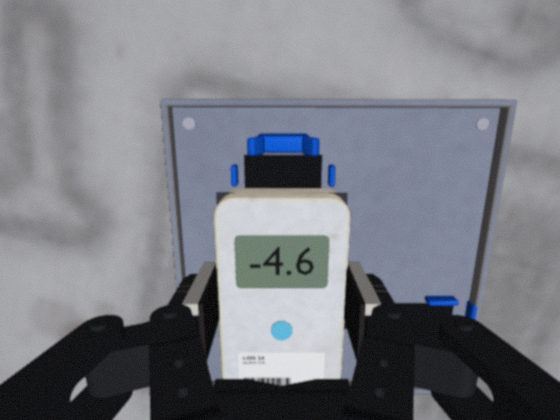

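View pics/s5.png

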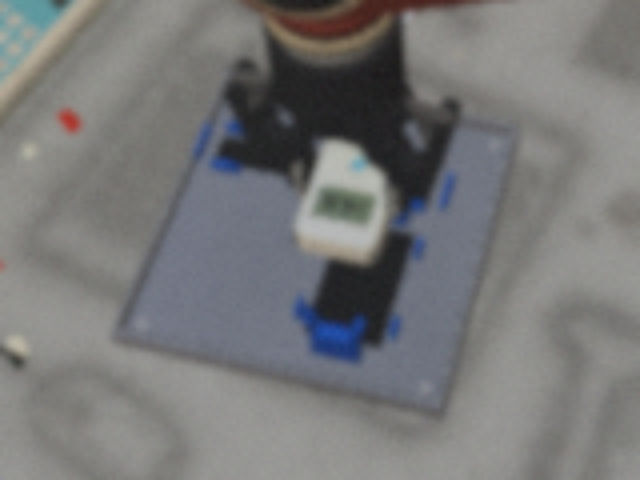

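Run:
```python
from h import *
P=camera_params('wrist'); s=status.state(); a=2*np.arctan2(s['tool_rot'][2],s['tool_rot'][1])
im=cv2.imread('pics/w5.png'); hsv=cv2.cvtColor(im,cv2.COLOR_BGR2HSV)
b=((hsv[...,0]>100)&(hsv[...,0]<125)&(hsv[...,1]>150)).astype(np.uint8)
n,L,st,c=cv2.connectedComponentsWithStats(b[:250])
R=np.array([[np.cos(a),np.sin(a)],[-np.sin(a),np.cos(a)]])
for k in range(1,n):
    if st[k,4]>10: print(st[k],((toplane(P,[c[k]],.016)[0,:2]-s['tool_pos'][:2])@R.T*1000).round(1))
print(((toplane(P,[[283,192],[217,300],[348,300]],.121)[:,:2]-s['tool_pos'][:2])@R.T*1000).round(1))
g=cv2.cvtColor(im,cv2.COLOR_BGR2GRAY); print(g[185:205,283])
```

```text
[ 247  134   72   23 1362] [48.3 -0.8]
[231 165   7  21 131] [28.5 30.9]
[329 165   6  21 121] [ 28.7 -32.2]
[[ 40.8  -0.4]
 [ -2.   25.1]
 [ -2.  -25.7]]
[ 24  25  52 106 137 148 150 157 155 161 158 165 177 194 205 210 212 212
 213 212]
```

Emit:
play_rows(
  deltas=[
    [[0.0,0.0015,-0.03],0.0],
    [[0.0,0.0015,-0.06],0.0],
    [[0.0,0.0015,-0.08],0.0],
    [[0.0,0.0015,-0.088],0.0],
    [[0.0,0.0015,-0.093],0.0],
  ],
)

```text
time: 8.28
tool_pos: [0.471, 0.2738, 0.0121]
tool_rot: [-0.0, 0.597, 0.802, -0.001]
contact_force: [-14.0, -8.0, 27.6]
gripper_width: 0.59
```

Emit:
play_rows(
  deltas=[
    [[0,0,0],0],
    [[0,0,-0.001],0],
  ],
)

```text
time: 8.52
tool_pos: [0.4723, 0.2746, 0.0121]
tool_rot: [0.001, 0.597, 0.802, 0.001]
contact_force: [-5.6, -2.9, 13.4]
gripper_width: 0.588
```

Emit:
play_rows(
  grip=0.55,
  deltas=[
    [[0,0,0],0],
    [[0,0,0.002],0],
    [[0,0,0.03],0],
    [[0,0,0.08],0],
    [[0,0,0.14],0],
  ],
)

```text
time: 9.15
tool_pos: [0.4699, 0.2738, 0.1497]
tool_rot: [-0.001, 0.597, 0.802, -0.001]
contact_force: [1.2, 0.6, 1.1]
gripper_width: 0.779
```

Emit:
play_rows(
  deltas=[
    [[0.0,-0.06,0.04],0],
    [[0.0,-0.1,0.06],-0.1],
    [[0.0,-0.1,0.06],-0.1],
  ],
)

```text
time: 9.52
tool_pos: [0.4726, 0.1724, 0.2129]
tool_rot: [0.002, 0.638, 0.77, 0.002]
contact_force: [-0.2, -0.6, 0.1]
gripper_width: 0.772
```

Run:
```python
from h import *
P=camera_params('wrist'); s=status.state(); a=2*np.arctan2(s['tool_rot'][2],s['tool_rot'][1]); print(s['tool_pos'],np.degrees(a))
im,d=grab_frame('wrist'); save('w6',im)
for r in outline_of('wrist','logger')[:1]: print(r['confidence'],r['box'],rect(P,r['region'],.027))
hsv=cv2.cvtColor(im,cv2.COLOR_BGR2HSV)
b=((hsv[...,0]>100)&(hsv[...,0]<125)&(hsv[...,1]>150)).astype(np.uint8)
n,L,st,c=cv2.connectedComponentsWithStats(b)
for k in range(1,n):
    if st[k,4]>10: print(st[k],toplane(P,[c[k]],.016)[0,:2].round(4))
```

```text
[0.47259994 0.17240263 0.21287349] 100.73642766511696
0.76 [269.7, 23.0, 336.6, 134.7] (array([0.47378207, 0.26895947]), array([51.65949249, 85.10741425]), 16.81289291381836, array([0.47325322, 0.27045702]), np.float64(106.3845731284674))
[271   0  51  23 869] [0.4566 0.3227]
[331  30   5  17  72] [0.4936 0.308 ]
[258  38   5  17  66] [0.4328 0.2896]
[335 102   5  15  61] [0.5106 0.2511]
[266 110   5  15  56] [0.45   0.2325]
[278 131  57  22 746] [0.4868 0.2183]
[417 133  24   6  98] [0.5991 0.2443]
[449 135   8  30 174] [0.6252 0.2357]
[264 155   6  29 103] [0.457  0.1852]
[417 166  24   7 102] [0.6084 0.2142]
[281 180  22   7  98] [0.4834 0.1768]
```

View pics/w6.png

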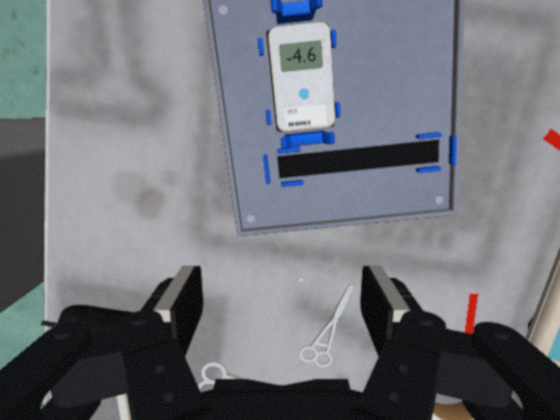

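Emit:
play_rows(
  grip=0.1,
  deltas=[
    [[0.005,-0.035,0],-0.18],
    [[0.01,-0.07,0],-0.36],
    [[0.015,-0.1,0],-0.54],
    [[0.02,-0.14,0],-0.72],
    [[0.025,-0.17,0],-0.9],
  ],
)

```text
time: 10.25
tool_pos: [0.4955, 0.0042, 0.2078]
tool_rot: [-0.001, 0.909, 0.416, -0.001]
contact_force: [-1.1, 0.7, 1.4]
gripper_width: 0.553
```

Emit:
play_rows(
  deltas=[
    [[0.005,-0.035,0],-0.18],
    [[0.01,-0.07,0],-0.36],
    [[0.015,-0.11,-0.01],-0.54],
    [[0.02,-0.15,-0.03],-0.72],
    [[0.025,-0.18,-0.05],-0.9],
  ],
)

```text
time: 10.88
tool_pos: [0.521, -0.1759, 0.1574]
tool_rot: [-0.001, 1.0, -0.021, -0.001]
contact_force: [0.1, 0.2, -1.0]
gripper_width: 0.548
```

Emit:
play_rows(
  deltas=[
    [[0.009,-0.044,-0.03],-0.18],
    [[0.009,-0.044,-0.039],-0.278],
    [[0.009,-0.044,-0.039],-0.278],
  ],
)

```text
time: 11.25
tool_pos: [0.529, -0.2183, 0.1175]
tool_rot: [-0.001, 0.988, -0.156, -0.002]
contact_force: [-1.2, 0.3, -0.7]
gripper_width: 0.554
```

Run:
```python
from h import *
P=camera_params('wrist'); s=status.state(); a=2*np.arctan2(s['tool_rot'][2],s['tool_rot'][1]); print(s['tool_pos'],np.degrees(a),s['gripper_width'])
im,d=grab_frame('wrist'); save('w7',im)
for r in outline_of('wrist','knife')[:2]: print(r['confidence'],r['box'],rect(P,r['region'],.011))
```

```text
[ 0.52899529 -0.21834063  0.11750614] -17.958605829820648 0.5543707825626212
0.55 [265.8, 97.4, 296.0, 304.4] (array([ 0.53096387, -0.21971045]), array([ 20.76094246, 153.23709106]), 71.47361755371094, array([ 0.53360861, -0.2205281 ]), np.float64(161.9069330460576))
```

View pics/w7.png

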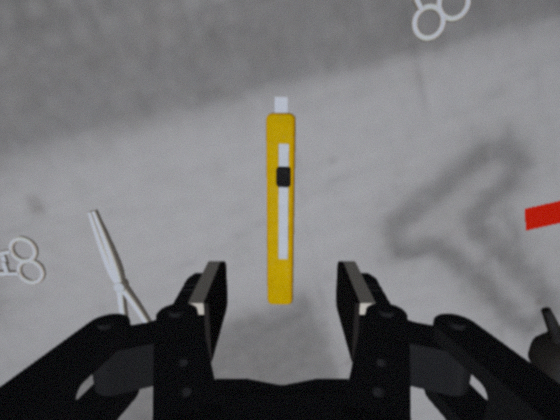

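Emit:
play_rows(
  deltas=[
    [[0.001,0,-0.04],0],
    [[0.001,0,-0.08],0],
    [[0.001,0,-0.105],0],
    [[0.001,0,-0.115],0],
    [[0.001,0,-0.115],0],
  ],
)

```text
time: 11.98
tool_pos: [0.5312, -0.2194, 0.0059]
tool_rot: [-0.0, 0.988, -0.157, 0.0]
contact_force: [0.5, -0.2, 0.7]
gripper_width: 0.552
```

Emit:
play_rows(
  grip=-1,
  deltas=[
    [[0,0,0],0],
    [[0,0,0],0],
    [[0,0,0],0],
    [[0,0,0],0],
  ],
)

```text
time: 12.48
tool_pos: [0.5323, -0.2204, 0.0076]
tool_rot: [0.0, 0.988, -0.157, 0.001]
contact_force: [-0.9, 1.8, 6.1]
gripper_width: 0.2
```

Emit:
play_rows(
  deltas=[
    [[0,0,0.04],0],
    [[0,0.02,0.09],0.05],
    [[0,0.08,0.1],0.2],
    [[0,0.14,0.1],0.35],
    [[0,0.2,0.1],0.5],
  ],
)

```text
time: 13.1
tool_pos: [0.531, -0.0182, 0.1063]
tool_rot: [0.0, 0.996, 0.094, 0.001]
contact_force: [-0.1, -0.0, -0.7]
gripper_width: 0.203
```

Emit:
play_rows(
  deltas=[
    [[0.005,0.06,0],0.107],
    [[0.01,0.12,0],0.107],
    [[0.0105,0.18,0],0.107],
    [[0.0105,0.23,0],0.107],
    [[0.0105,0.23,0],0.107],
  ],
)

```text
time: 13.72
tool_pos: [0.541, 0.2131, 0.1058]
tool_rot: [-0.0, 0.989, 0.148, 0.0]
contact_force: [-0.7, -1.5, -0.7]
gripper_width: 0.204
```

Run:
```python
from h import *
P=camera_params('wrist'); s=status.state(); a=2*np.arctan2(s['tool_rot'][2],s['tool_rot'][1]); print(s['tool_pos'],np.degrees(a),s['gripper_width'],s['contact_force'])
im,d=grab_frame('wrist'); save('w8',im)
hsv=cv2.cvtColor(im,cv2.COLOR_BGR2HSV)
b=((hsv[...,0]>100)&(hsv[...,0]<125)&(hsv[...,1]>150)).astype(np.uint8)
n,L,st,c=cv2.connectedComponentsWithStats(b[:250])
R=np.array([[np.cos(a),np.sin(a)],[-np.sin(a),np.cos(a)]])
for k in range(1,n):
    if st[k,4]>10: print(st[k],((toplane(P,[c[k]],.016)[0,:2]-s['tool_pos'][:2])@R.T*1000).round(1))
for r in outline_of('wrist','knife')[:1]:
    m=r['region'];v,u=np.nonzero(m); w=((toplane(P,np.stack([u,v],-1),.109)[:,:2]-s['tool_pos'][:2])@R.T*1000)
    print(r['confidence'],r['box'],w.min(0),w.max(0))
```

```text
[0.54104752 0.21310903 0.10578526] 16.965200117061162 0.20362961188350223 [-0.6576305  -1.47092375 -0.73524645]
[263  76  45   6 252] [88.6 -3.7]
[257  99   6  30 165] [68.3 12.1]
[307 100   7  35 209] [ 66.2 -19.5]
[119 237  22   8 142] [-15.6 102.7]
[205 237  21   8 143] [-16.   43.9]
0.79 [258.8, 100.9, 309.0, 384.7] [-53.19517351 -11.50799561] [74.26798787  8.20174027]
```

View pics/w8.png

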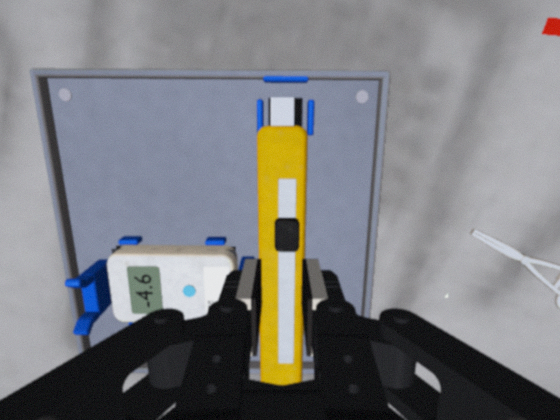

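Emit:
play_rows(
  deltas=[
    [[0.003,-0.0015,-0.03],0],
    [[0.003,-0.0015,-0.06],0],
    [[0.003,-0.0015,-0.08],0],
    [[0.003,-0.0015,-0.089],0],
    [[0.003,-0.0015,-0.0935],0],
  ],
)

```text
time: 14.45
tool_pos: [0.5457, 0.2088, 0.0133]
tool_rot: [-0.001, 0.99, 0.144, 0.001]
contact_force: [-4.7, -1.1, 25.9]
gripper_width: 0.199
```

Emit:
play_rows(
  deltas=[
    [[0,0,0],0],
    [[0,0,-0.0005],0],
  ],
)

```text
time: 14.7
tool_pos: [0.5456, 0.2088, 0.0134]
tool_rot: [-0.0, 0.989, 0.145, 0.001]
contact_force: [-2.6, 1.0, 9.8]
gripper_width: 0.202
```

Emit:
play_rows(
  grip=0.0,
  deltas=[
    [[0,0,0],0],
    [[0,0,0.004],0],
    [[0,0,0.04],0],
    [[0,0,0.1],0],
    [[-0.03,-0.02,0.16],0],
  ],
)

```text
time: 15.32
tool_pos: [0.5185, 0.1908, 0.1675]
tool_rot: [0.0, 0.989, 0.145, 0.001]
contact_force: [0.5, 0.0, -0.2]
gripper_width: 0.501
```

Emit:
play_rows(
  deltas=[
    [[-0.05,-0.06,0.03],0],
    [[-0.09,-0.12,0.03],0],
    [[-0.09,-0.12,0.03],0],
  ],
)

```text
time: 15.7
tool_pos: [0.4263, 0.0691, 0.1956]
tool_rot: [0.001, 0.99, 0.144, 0.001]
contact_force: [0.4, 0.2, 1.1]
gripper_width: 0.506
```

Run:
```python
from h import *
P=camera_params('wrist'); s=status.state(); a=2*np.arctan2(s['tool_rot'][2],s['tool_rot'][1]); print(s['tool_pos'],np.degrees(a),s['gripper_width'])
im,d=grab_frame('wrist'); save('w9',im)
hsv=cv2.cvtColor(im,cv2.COLOR_BGR2HSV)
b=((hsv[...,0]>100)&(hsv[...,0]<125)&(hsv[...,1]>150)).astype(np.uint8)
n,L,st,c=cv2.connectedComponentsWithStats(b)
for k in range(1,n):
    if st[k,4]>10: print(st[k],toplane(P,[c[k]],.016)[0,:2].round(4))
for nm,z in [('knife',.017),('logger',.027)]:
  for r in outline_of('wrist',nm)[:1]: print(nm,r['confidence'],r['box'],rect(P,r['region'],z))
m=((hsv[...,0]>15)&(hsv[...,0]<35)&(hsv[...,1]>100)).astype(np.uint8)
for nm in ['clamp','clamp_rings']:
  for r in outline_of('wrist',nm)[:3]: print(nm,r['confidence'],r['box'],rect(P,r['region'],.008))
```

```text
[0.42632885 0.06908875 0.19560084] 16.604582335179224 0.5064095873998514
[14 28 22  5 80] [0.4939 0.3063]
[  88   28   59   78 1611] [0.4877 0.2245]
[  0  53  10  39 231] [0.4538 0.3195]
[177  80   6  26 130] [0.4835 0.1747]
[ 29 110  21   4  72] [0.4332 0.288 ]
[ 99 110  18   4  66] [0.4502 0.2311]
[147 118  33   5 133] [0.4569 0.1833]
[495 319  48  13 460] [ 0.3616 -0.2046]
knife 0.72 [145.2, 2.8, 177.9, 106.3] (array([0.50830289, 0.19387254]), array([80.84157562, 21.87460709]), 17.444316864013672, array([0.51020134, 0.19463109]), np.float64(-163.6799039625445))
logger 0.83 [3.1, 33.0, 121.5, 107.6] (array([0.47379758, 0.265388  ]), array([52.7122612 , 91.67301941]), 16.690698623657227, array([0.47346771, 0.26876166]), np.float64(105.98747273533677))
clamp 0.92 [319.6, 27.5, 435.3, 107.4] (array([0.54957709, 0.02312692]), array([107.2964325 ,  39.32984543]), 89.61541748046875, array([0.55537229, 0.01269373]), np.float64(79.30673905622788))
clamp 0.86 [396.7, 81.7, 500.0, 238.5] (array([ 0.49295172, -0.08788372]), array([ 53.64387894, 146.93341064]), 74.77718353271484, array([ 0.48539792, -0.07688699]), np.float64(174.77541908477633))
clamp_rings 0.91 [395.2, 81.9, 497.7, 238.4] (array([ 0.49271393, -0.08798678]), array([ 54.14492035, 148.45761108]), 75.02400207519531, array([ 0.48596489, -0.07695369]), np.float64(174.9021080086424))
clamp_rings 0.76 [319.7, 20.1, 436.3, 109.3] (array([0.56434528, 0.02024812]), array([107.22090912,  39.19116974]), 68.77776336669922, array([0.5557631 , 0.01384228]), np.float64(79.85653809632413))
```

View pics/w9.png

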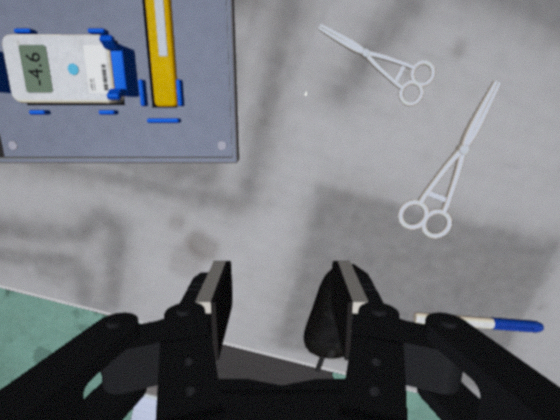

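Emit:
play_rows(
  deltas=[
    [[0.02,-0.05,0],-0.13],
    [[0.045,-0.1,-0.02],-0.26],
    [[0.0725,-0.1485,-0.05],-0.387],
    [[0.0725,-0.1485,-0.081],-0.387],
    [[0.0725,-0.1485,-0.081],-0.387],
  ],
)

```text
time: 16.58
tool_pos: [0.4984, -0.0767, 0.1104]
tool_rot: [-0.001, 0.999, -0.048, -0.004]
contact_force: [0.1, 0.4, 0.0]
gripper_width: 0.503
```

Run:
```python
from h import *
P=camera_params('wrist'); s=status.state(); a=2*np.arctan2(s['tool_rot'][2],s['tool_rot'][1]); print(s['tool_pos'],np.degrees(a),s['gripper_width'])
im,d=grab_frame('wrist'); save('w10',im)
t,_=grab_frame('top'); save('t10',cv2.resize(t[195:340,80:320],None,fx=3.3,fy=3.3,interpolation=3))
for nm in ['clamp','clamp_rings']:
  for r in outline_of('wrist',nm)[:2]: print(nm,r['confidence'],r['box'],rect(P,r['region'],.008))
```

```text
[ 0.49844786 -0.07668621  0.1104269 ] -5.462896275958378 0.502802263008278
clamp 0.98 [44.2, 120.2, 207.5, 176.4] (array([0.55465948, 0.02103807]), array([106.82969666,  37.80104446]), 84.63493347167969, array([0.5561683 , 0.00813611]), np.float64(79.84243912130846))
clamp 0.64 [247.5, 103.9, 323.0, 308.6] (array([ 0.49759415, -0.08039815]), array([ 53.75575256, 147.50698853]), 84.68775177001953, array([ 0.48519475, -0.07902548]), np.float64(175.46742474846582))
clamp_rings 0.96 [43.1, 116.4, 207.6, 176.4] (array([0.55437842, 0.0214388 ]), array([107.41850281,  37.16680145]), 84.63502502441406, array([0.55605366, 0.01196128]), np.float64(78.73752099660642))
clamp_rings 0.68 [247.9, 102.7, 320.6, 305.0] (array([ 0.4975936 , -0.08039915]), array([ 53.80296707, 147.50611877]), 84.68775177001953, array([ 0.48447002, -0.07897978]), np.float64(175.32394540369205))
```

View pics/w10.png

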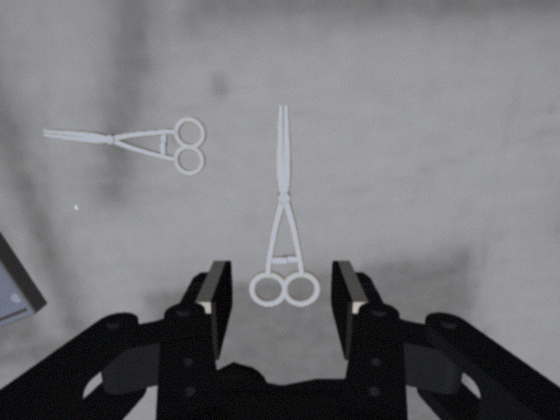

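View pics/t10.png

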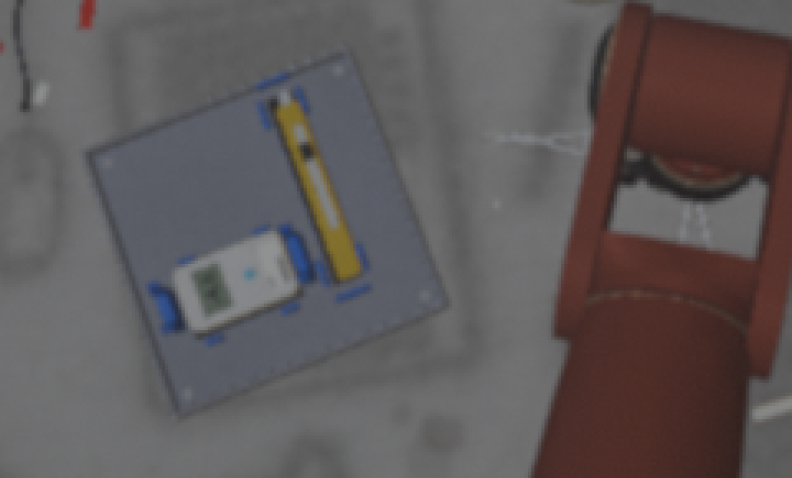

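Emit:
play_rows(
  deltas=[
    [[-0.002,-0.003,-0.03],0],
    [[-0.002,-0.003,-0.07],0],
    [[-0.002,-0.003,-0.098],0],
    [[-0.002,-0.003,-0.109],0],
    [[-0.002,-0.003,-0.109],0],
  ],
)

```text
time: 17.4
tool_pos: [0.4987, -0.0804, 0.0058]
tool_rot: [0.0, 0.999, -0.048, 0.0]
contact_force: [0.7, 0.0, 0.5]
gripper_width: 0.503
```

Emit:
play_rows(
  grip=-1,
  deltas=[
    [[0,0,0],0],
    [[0,0,0],0],
    [[0,0,0],0],
    [[0,0,0],0],
  ],
)

```text
time: 17.9
tool_pos: [0.4996, -0.081, 0.007]
tool_rot: [0.0, 0.999, -0.048, 0.001]
contact_force: [-2.1, 1.3, 6.9]
gripper_width: 0.1
```

Run:
```python
from h import *
s=status.state(); print(s['tool_pos'],s['gripper_width'],s['contact_force'])
im,d=grab_frame('wrist'); save('w11',im)
```

```text
[ 0.49955245 -0.08095136  0.00698804] 0.10006261023119091 [-2.12413245  1.25073965  6.86170874]
```

View pics/w11.png

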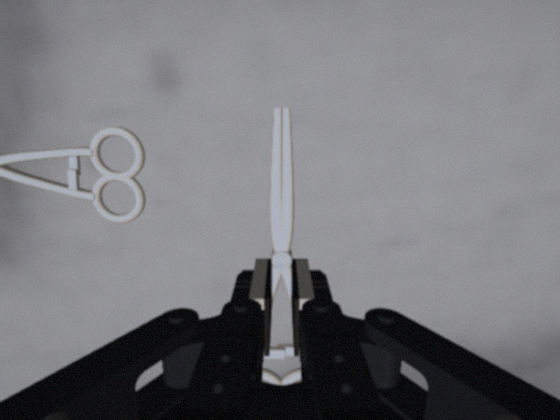

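Emit:
play_rows(
  deltas=[
    [[0,0,0.03],0],
    [[0,0,0.08],0],
    [[0,0.03,0.11],0.15],
    [[0,0.06,0.11],0.33],
    [[0,0.09,0.11],0.5],
  ],
)

```text
time: 18.58
tool_pos: [0.4985, 0.0101, 0.1162]
tool_rot: [0.0, 0.979, 0.203, 0.001]
contact_force: [0.9, -0.4, -0.5]
gripper_width: 0.095
```

Emit:
play_rows(
  deltas=[
    [[-0.004,0.03,0],0.18],
    [[-0.008,0.06,0],0.36],
    [[-0.012,0.09,0],0.54],
    [[-0.016,0.12,0],0.72],
    [[-0.02,0.15,0],0.9],
  ],
)

```text
time: 19.2
tool_pos: [0.4779, 0.1603, 0.1153]
tool_rot: [0.0, 0.793, 0.609, 0.0]
contact_force: [0.4, 0.3, -0.8]
gripper_width: 0.098
```

Emit:
play_rows(
  deltas=[
    [[-0.001,0.03,0],0.18],
    [[-0.001,0.06,0],0.36],
    [[-0.001,0.09,0],0.54],
    [[-0.001,0.096,0],0.558],
    [[-0.001,0.096,0],0.558],
  ],
)

```text
time: 19.82
tool_pos: [0.477, 0.2552, 0.115]
tool_rot: [0.0, 0.597, 0.802, -0.0]
contact_force: [0.5, -0.6, -0.3]
gripper_width: 0.097
```

Run:
```python
from h import *
P=camera_params('wrist'); s=status.state(); a=2*np.arctan2(s['tool_rot'][2],s['tool_rot'][1]); print(s['tool_pos'],np.degrees(a),s['gripper_width'],s['contact_force'])
im,d=grab_frame('wrist'); save('w12',im)
hsv=cv2.cvtColor(im,cv2.COLOR_BGR2HSV)
b=((hsv[...,0]>100)&(hsv[...,0]<125)&(hsv[...,1]>150)).astype(np.uint8)
n,L,st,c=cv2.connectedComponentsWithStats(b)
R=np.array([[np.cos(a),np.sin(a)],[-np.sin(a),np.cos(a)]])
for k in range(1,n):
    if st[k,4]>10: print(st[k],[((toplane(P,[c[k]],z)[0,:2]-s['tool_pos'][:2])@R.T*1000).round(1) for z in (.016,.033,.05)])
t,_=grab_frame('scene'); save('s12',cv2.resize(t[220:360,160:340],None,fx=4,fy=4,interpolation=3))
```

```text
[0.47702495 0.25519463 0.11504948] 106.6334289464905 0.09679314595962282 [ 0.4859202  -0.61704707 -0.26289673]
[246 103  70  18 896] [array([68.4,  0.6]), array([68.4,  0.6]), array([68.4,  0.6])]
[230 136   7  20 118] [array([46.5, 31.9]), array([48. , 29.7]), array([49.6, 27.5])]
[326 136   6  20 116] [array([ 46.5, -31.1]), array([ 48. , -28.9]), array([ 49.6, -26.6])]
[234 220   6  20 110] [array([-12.4,  31.9]), array([-6.7, 29.6]), array([-1. , 27.4])]
[323 220   6  20 106] [array([-12.2, -31.1]), array([ -6.5, -28.9]), array([ -0.9, -26.6])]
[256 257  14   2  16] [array([-33.3,  13.2]), array([-26.1,  12.3]), array([-19. ,  11.4])]
[293 257  13   2  15] [array([-33.3, -12.2]), array([-26.1, -11.3]), array([-18.9, -10.4])]
[246 267   7   4  24] [array([-42.3,  23.5]), array([-34.5,  21.9]), array([-26.6,  20.3])]
[421 267  32  10 267] [array([ -44.2, -113.4]), array([ -36.2, -105.4]), array([-28.3, -97.3])]
[226 272   8  31 168] [array([-57.5,  38.7]), array([-48.6,  36. ]), array([-39.7,  33.3])]
[458 272  13  37 307] [array([ -59.3, -135.9]), array([ -50.3, -126.3]), array([ -41.3, -116.7])]
[418 304  29  10 147] [array([ -75.9, -116. ]), array([ -65.8, -107.8]), array([-55.6, -99.6])]
[270 309   4   4  14] [array([-76.9,   7.3]), array([-66.6,   6.8]), array([-56.4,   6.3])]
```

View pics/w12.png

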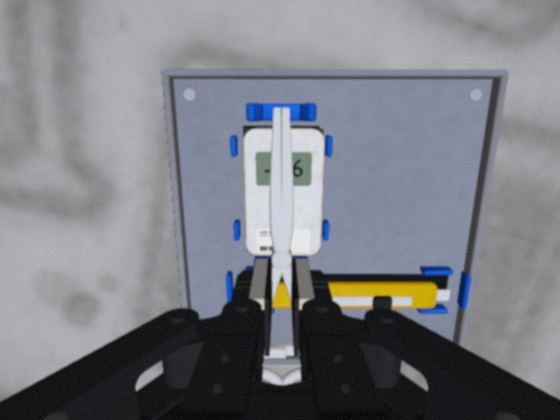

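View pics/s12.png

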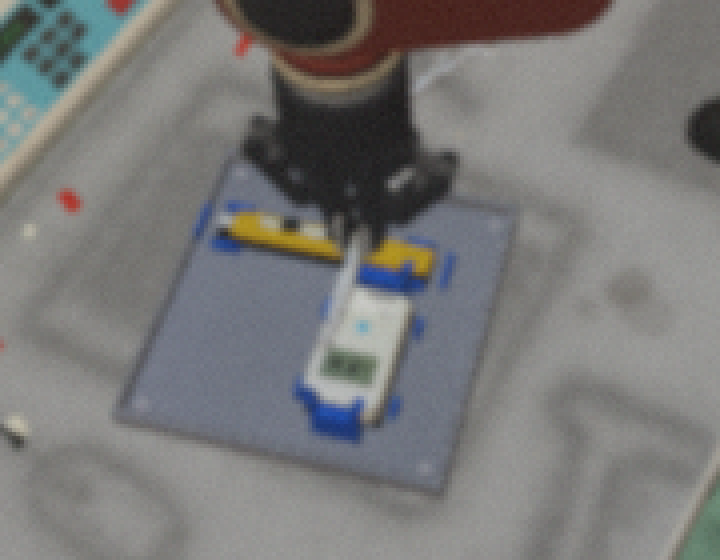

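Run:
```python
from h import *
P=camera_params('wrist'); s=status.state(); a=2*np.arctan2(s['tool_rot'][2],s['tool_rot'][1])
R=np.array([[np.cos(a),np.sin(a)],[-np.sin(a),np.cos(a)]])
print([((toplane(P,[[281.5,107],[281.5,240]],z)[:,:2]-s['tool_pos'][:2])@R.T*1000).round(1) for z in (.113,.118,.121)])
```

```text
[array([[69.9,  0.2],
       [15.5,  0.2]]), array([[69.9,  0.3],
       [17.3,  0.2]]), array([[69.8,  0.3],
       [18.4,  0.2]])]
```

Emit:
play_rows(
  deltas=[
    [[-0.001,0.004,-0.02],0],
    [[-0.001,0.004,-0.045],0],
    [[-0.001,0.004,-0.06],0],
    [[-0.001,0.004,-0.07],0],
    [[-0.001,0.004,-0.076],0],
  ],
)

```text
time: 20.55
tool_pos: [0.476, 0.2592, 0.0398]
tool_rot: [-0.0, 0.597, 0.802, -0.001]
contact_force: [-10.8, -4.5, 26.8]
gripper_width: 0.096
```

Emit:
play_rows(
  deltas=[
    [[0,0,0],0],
  ],
)

```text
time: 20.68
tool_pos: [0.4768, 0.2596, 0.0401]
tool_rot: [0.0, 0.597, 0.802, 0.0]
contact_force: [-2.1, -0.9, 3.1]
gripper_width: 0.098
```

Run:
```python
from h import *
s=status.state(); print(s['tool_pos'],s['gripper_width'],s['contact_force'])
im,d=grab_frame('wrist'); save('w13',im)
```

```text
[0.47681364 0.25959788 0.04006555] 0.09750987666637126 [-2.14328936 -0.86033964  3.0847624 ]
```

View pics/w13.png

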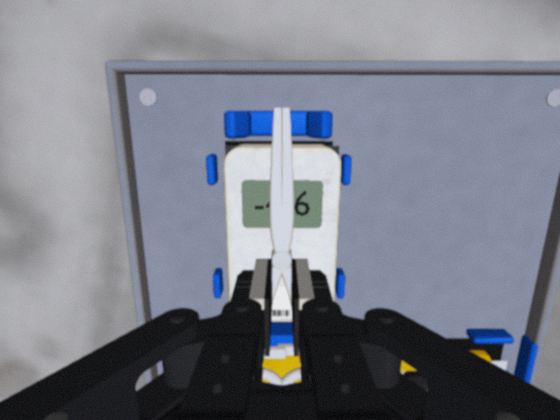

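Emit:
play_rows(
  grip=-0.4,
  deltas=[
    [[0,0,0],0],
    [[0,0,0],0],
    [[0,0,0.01],0],
    [[0,0,0.03],0],
    [[0,0,0.07],0],
  ],
)

```text
time: 21.35
tool_pos: [0.4752, 0.259, 0.1095]
tool_rot: [-0.001, 0.597, 0.802, -0.001]
contact_force: [0.9, 0.1, 0.8]
gripper_width: 0.3
```

Emit:
play_rows(
  deltas=[
    [[0,0,0.05],0],
    [[0,-0.05,0.08],0],
    [[0,-0.1,0.1],0],
    [[0,-0.13,0.1],0],
    [[0,-0.13,0.1],0],
  ],
)

```text
time: 21.98
tool_pos: [0.4767, 0.128, 0.2113]
tool_rot: [0.001, 0.598, 0.801, 0.001]
contact_force: [0.8, -0.4, -0.5]
gripper_width: 0.301
```

Run:
```python
from h import *
P=camera_params('wrist'); s=status.state(); a=2*np.arctan2(s['tool_rot'][2],s['tool_rot'][1]); print(s['tool_pos'],np.degrees(a),s['gripper_width'])
im,d=grab_frame('wrist'); save('w14',im); w=deproj('wrist',P,d)
save('w14c',cv2.resize(im[0:230,200:480],None,fx=2.8,fy=2.6,interpolation=3))
t,_=grab_frame('scene'); save('s14',cv2.resize(t[220:360,160:340],None,fx=4,fy=4,interpolation=3))
for nm,z in [('clamp',.042),('knife',.017),('logger',.027)]:
  for r in outline_of('wrist',nm)[:1]:
    m=r['region']; print(nm,r['confidence'],r['box'],rect(P,m,z),np.nanmedian(w[m][:,2]))
```

```text
[0.47669931 0.12804136 0.21127831] 106.52257642808789 0.301126782283148
knife 0.63 [294.5, 116.1, 457.7, 138.4] (array([0.5432287 , 0.20598276]), array([151.35977173,  19.77010727]), 16.19542121887207, array([0.55041355, 0.2085917 ]), np.float64(-164.129235551402)) 0.016830062316299743
logger 0.97 [294.0, 0.6, 359.4, 84.8] (array([0.47687735, 0.2568808 ]), array([53.56362152, 62.37729263]), 16.65473747253418, array([0.47577983, 0.25788265]), np.float64(100.51608334617312)) 0.026807451805633542
```

View pics/w14c.png

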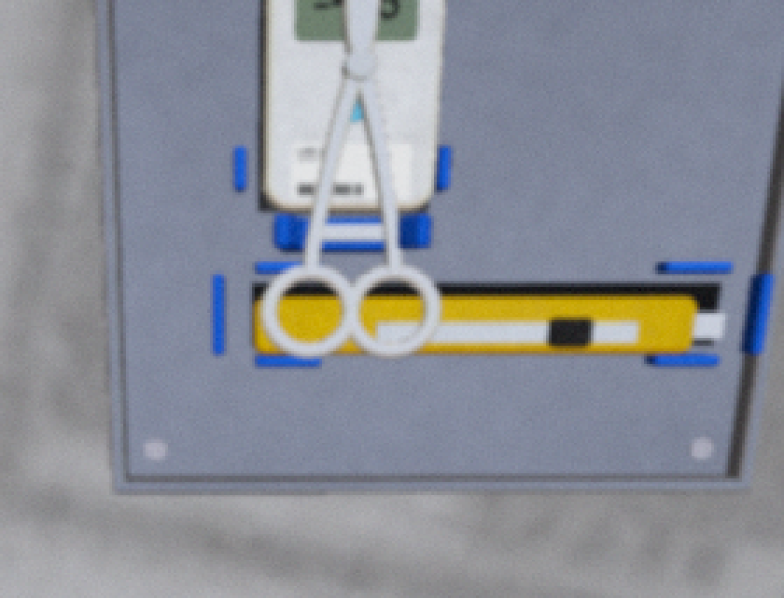

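View pics/s14.png

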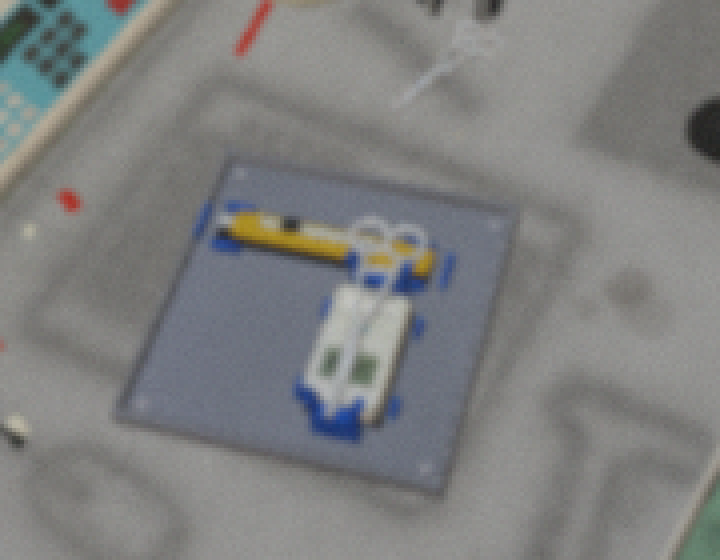

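Run:
```python
from h import *
P=camera_params('wrist')
im,d=grab_frame('wrist'); w=deproj('wrist',P,d)
hsv=cv2.cvtColor(im,cv2.COLOR_BGR2HSV)
m=((hsv[...,0]>15)&(hsv[...,0]<35)&(hsv[...,1]>100)); m[200:]=0
c=np.array([.5415,.2102]);th=np.radians(16.7);ex=np.array([np.cos(th),np.sin(th)]);ey=np.array([-ex[1],ex[0]])
p=w[m]; p=p[~np.isnan(p[:,2])]; X=(p[:,:2]-c)@ex*1000; Y=(p[:,:2]-c)@ey*1000
for lo in range(-80,80,20):
    k=(X>lo)&(X<lo+20)
    if k.sum()>5:
        y=Y[k];z=p[k,2]*1000
        print(lo,k.sum(),'y',np.percentile(y,[2,98]).round(1),'z lo/mid/hi',[round(float(np.median(z[(y>a)&(y<a+5)])),1) if ((y>a)&(y<a+5)).any() else None for a in(-14,-9,-4,1)])
c2=np.array([.4766,.2544])
q=w[:230,200:480].reshape(-1,3); L=(q[:,:2]-c2)@ey*1000; S=(q[:,:2]-c2)@ex*1000
for lo,hi in[(-73,-47),(-45,-25),(-25,0),(0,25),(25,60)]:
    k=(L>lo)&(L<hi)&(abs(S)<26)&(q[:,2]>.034)&(q[:,2]<.048)
    print('clamp',lo,k.sum(),np.median(q[k,2]) if k.any() else None, np.percentile(S[k],[2,98]) if k.any() else None)
```

```text
-80 241 y [-12.9   6.4] z lo/mid/hi [16.2, 16.4, 16.8, 16.0]
-60 271 y [-12.8   6.4] z lo/mid/hi [16.5, 16.9, 16.9, 16.1]
-40 236 y [-10.3   6.5] z lo/mid/hi [16.8, 16.6, 16.9, 15.8]
-20 267 y [-13.4   6.6] z lo/mid/hi [16.6, None, 16.7, 15.9]
0 336 y [-13.6   6.6] z lo/mid/hi [16.5, None, 17.0, 15.9]
20 335 y [-13.6   6.7] z lo/mid/hi [16.8, None, 17.0, 15.6]
40 439 y [-13.5   6.7] z lo/mid/hi [16.5, 17.0, 16.9, 15.7]
60 170 y [-12.5   6.8] z lo/mid/hi [16.4, 16.9, 16.7, 15.0]
clamp -73 871 0.03926117950091279 [-24.17313443  25.35673175]
clamp -45 629 0.04049398961084977 [-21.14130728  21.6899909 ]
clamp -25 431 0.04043712850091613 [-8.80365075 11.71503629]
clamp 0 436 0.04146400293440919 [-3.61114539  6.50700107]
clamp 25 144 0.04161446720077819 [-3.38843258  6.20871194]
```

Run:
```python
from h import *
t,_=grab_frame('top'); save('t15',t)
s=status.state(); print(s['time'],s['contact_force'],np.abs(s['joint_vel']).max())
```

```text
22.325 [-0.93881523  0.57274911  0.80120599] 0.002377570603437144
```

View pics/t15.png

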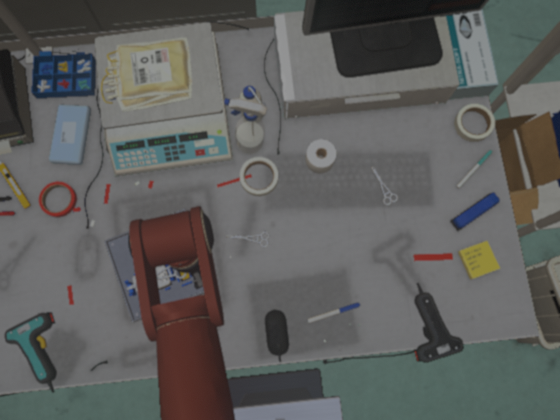

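The other items are all where they were: the tape roll at (258,176), the label roll at (321,155) and the small clamps at (250,238) and (385,187). The tray parts sit as checked, so I'm handing in.

```bash
python3 -c "
from plant import ticket
print(ticket.job_done())"
```

```text
the job is handed in; nothing more can be done
None
```

I put the logger (display up) on its pad first and the cutter flat between its ribs second. I then laid the largest clamp in the two forked rests, with its rings over the cutter's tray -x end. I handed in at about 22 s with the arm clear of everything; no verdict came back.

**Last checks:**
- **Logger:** it lies between its ribs, within about 2 mm of its place, with its top at 27 mm.
- **Cutter:** it is flat, with its top at about 17 mm along its whole length. It sits about 3.4 mm off centre toward tray -y, still between its ribs and end stops. I left it there rather than nudge it under the clamp.
- **Clamp:** it lies level within 2–3 mm, its top reading about 39–42 mm (42 mm expected). The tip is in the far fork and the rings are clear of the near rest.
- **Other things on the bench:** the tape, the labels and both smaller clamps look unmoved in the final top picture.

In the last wrist picture the clamp network did not report the clamp, so I checked it from the depth image and by eye. The top and wrist cameras disagreed by about 3 mm in y, so I lined up each placement from the wrist picture.

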